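Travel test of a sprung tilt table with drag-hand gauges

ROBOT

A 6-joint arm with a two-finger parallel gripper is mounted at the origin on a cart in front of the work surface, level with it; the furniture and walls round the work are solid. World frame = base frame: x ahead of the robot, y to its left, z up, the work surface at z = 0. Lengths are in m, angles in degrees, forces in N, time in s.
With the tool pointing down it reaches from about 0.375 to 0.9 m from the base axis. Payload 3.1 kg.
Tool frame: the origin (TCP) lies at the very end of the fingers, on their centre line; the grasp point (between the pads) lies 19 mm behind it; z points along the fingers, y is the line along which they close (so a half turn about z gives the same grasp; the last joint's range is limited). The gripper opens to 87 mm and grips with 3 to 60 N. Pads are 19 mm wide; open, the fingers measure 117 mm over their backs; the gripper's body (75 mm by 190 mm) begins 51 mm behind the grasp point.
Start: joints at [-83.91, 30.224, 82.088, -0, 67.689, -10.227], TCP at [0.176, -0.6, 0.223] pointing down, gripper open.
Joint ranges: [-176.69, 176.69], [-43.24, 126.21], [12.49, 139.97], [-82, 262], [0, 151.66], [-163.58, 163.58]. Speed limits (degrees/s): [159.86, 159.86, 180, 180, 180, 180].

INTERFACE

Orientations are given as a 3x3 rotation matrix whose columns are the frame's x, y, z axes.
In Python, from rig import bot, imaging gives the robot as it stands.
- The arm moves only by the tool drive_tool, never from a script. Its argument "deltas" is text: rows parted by semicolons, each of 5 numbers parted by spaces: the finger opening in mm, from 0 to 87, then the shift along the world's x, y, z in mm, then the turn about the world's z in rad. In form: jaw dx dy dz twist; .... A call has 1 to 12 rows; each row is the pose to reach, as a shift and turn from the pose commanded when the call began; what a row does not reach only later rows make up. A row lasts 1/10 s, in which the tool goes at most 50 mm and 8.59 degrees, less where a joint would pass 70% of its speed; a pose out of reach is approached as far as the arm can. A call with a gripper value outside its range is refused whole. The fingers move at their own pace and stop on an object; the grip force is fixed at half the most. Time passes only in rows, so rows that repeat a pose let the fingers close. It gives the time, the measured TCP pose, the force, the opening and the grip force at its end, in the units of the state.
- bot.read_state(): the state, without advancing time (a new reading comes with each control period).
- imaging.capture(name): name is "scene" or "top" or "wrist"; returns the picture (420x560x3 uint8, red, green, blue); there is no depth.
- imaging.camera_model(name): a dict with "fx", "fy", "cx", "cy" (pixels), "T" (4x4, takes a point from camera to world coordinates). Camera axes: x right, y down, z forward; pixel columns grow to the right and rows downward; lengths in m; the calibration is good to about 2 mm. A picture is of the moment at which its call begins: read the wrist's pose just before it. camera_model takes no time and is no camera call; for the wrist camera it gives the pose at the moment of the call.
- bot.hand_in(): hands the job in; it is judged then, once.
The state is a dict: "time_s": time; "joint_positions": joint angles; "qvel": joint speeds; "tau": joint torques, N m; "position": TCP position; "tcp_rot": TCP orientation; "force": force on the tool from outside, world axes, zero at the start; "moment": the same for the moment, N m; "opening": opening from 0.0 (shut) to 1.0 (fully open); "grasp_force": force on a finger pad.
Only numpy, scipy, OpenCV 4.12 (cv2) and the standard library are available. Lean on these libraries where they do the work, as an engineer would, in place of code of your own. Each camera call takes 0.05 s, during which the arm holds its last target. There are 200 camera calls.

TASK

Test the travel of the tilt table's two sprung front corners: push each corner down with the fingertips until the pointer of its gauge has carried the loose drag hand up to the set tab, then let the corner spring back. Do not go past the tab, for the hand stays at the furthest reading and must be left at the tab on both gauges. Only press: grip and lift nothing, do not touch the gauges, and leave the steel block on the plate and the parts and tools round the table where they are.

Things in the scene. Friction and masses are not known exactly. Their poses are not given: they have to be found in the camera images.
- tilt_mount: grey cast base of the tilt table, fixed to the bench. Origin: centre of its underside; x to the rear, y to its left, z up. Its square aluminium plate (130 x 130 x 10 mm, top 65 mm above the bench at rest) rests on a ball at mid-rear (x = +45 mm) and on a coil spring under each front corner. A corner pushed on its cap goes down and comes back by itself; the other pointer rises by 0.2 rad at most
- left_cap_top (a point): centre of the flat top of the round steel cap (21 mm across, 5 mm proud of the plate, 70 mm above the bench at rest) on the left front sprung corner, at x = -45 mm, y = +50 mm of the base. Pushing it down takes about 4 N to start and 12 N at the stop, 13 mm down; the pointer turns about 0.13 rad per mm in mid-scale, 0.08 near the ends
- left_gauge: the lever gauge in front and outside of the left sprung corner: a flat white face 67 mm wide and 80 mm high, leaning back 0.5 rad, its top 85 mm above the bench, its inner edge 30 mm further out than the cap's centre. It carries the pointer, the drag hand and the tab. Origin: the common turning centre on the face, z up along the face, face looking along -x
- left_pointer (a joint): live pointer of the left gauge, a slim dark needle 41 mm long, its tail under a pin on the plate corner: about 0 rad at rest (pointing outward and down), rises as the corner goes down, about 1.4 at the stop, springs back to rest on release
- left_hand (a joint): drag hand of the left gauge, a broad dark steel hand with a spade point, 44 mm long, in front of the pointer; the same zero and sense as the pointer. It is loose: the pointer lifts it while they meet and leaves it, held by friction, at the highest reading. Nothing brings it down again
- left_hand_tip (a point): spade point of the left drag hand, 44 mm from the turning centre
- left_tab (a joint): set tab of the left gauge, a dark clip 10 mm wide with a small point and a round screw head, in the arc slot round the scale; the same zero and sense as the pointer, set somewhere between 0.55 and 1.15 rad; it stays where it is
- left_tab_point (a point): point of the left set tab, 46 mm from the turning centre; the drag hand is at the tab when its tip is beside this point (about 3 mm apart when exact)
- right_cap_top (a point): centre of the flat top of the round steel cap (21 mm across, 5 mm proud of the plate, 70 mm above the bench at rest) on the right front sprung corner, at x = -45 mm, y = -50 mm of the base. Pushing it down takes about 4 N to start and 12 N at the stop, 13 mm down; the pointer turns about 0.13 rad per mm in mid-scale, 0.08 near the ends
- right_gauge: the lever gauge in front and outside of the right sprung corner: a flat white face 67 mm wide and 80 mm high, leaning back 0.5 rad, its top 85 mm above the bench, its inner edge 30 mm further out than the cap's centre. It carries the pointer, the drag hand and the tab. Origin: the common turning centre on the face, z up along the face, face looking along -x
- right_pointer (a joint): live pointer of the right gauge, a slim dark needle 41 mm long, its tail under a pin on the plate corner: about 0 rad at rest (pointing outward and down), rises as the corner goes down, about 1.4 at the stop, springs back to rest on release
- right_hand (a joint): drag hand of the right gauge, a broad dark steel hand with a spade point, 44 mm long, in front of the pointer; the same zero and sense as the pointer. It is loose: the pointer lifts it while they meet and leaves it, held by friction, at the highest reading. Nothing brings it down again
- right_hand_tip (a point): spade point of the right drag hand, 44 mm from the turning centre
- right_tab (a joint): set tab of the right gauge, a dark clip 10 mm wide with a small point and a round screw head, in the arc slot round the scale; the same zero and sense as the pointer, set somewhere between 0.55 and 1.15 rad; it stays where it is
- right_tab_point (a point): point of the right set tab, 46 mm from the turning centre; the drag hand is at the tab when its tip is beside this point (about 3 mm apart when exact)
- steel_block: steel block 30 x 40 x 18 mm standing loose on the middle of the plate; origin under its centre
- nut: hexagon nut, 28 x 24 x 13 mm, on the bench in front of the table, between the gauges; origin under its centre
- spanner_10: small spanner, 145 x 22 x 4 mm, on the bench left of the table; origin under its centre, x along it
- bolt: hexagon-head bolt, 59 x 22 x 20 mm, on the bench right of the table; origin under its centre, x along it
- driver: screwdriver with a red handle, 212 x 26 x 29 mm, on the bench right of the table; origin under its centre, x along it
Mind the look-alikes: they are no part of the job. What is shaped like the steel_block but blue or red is not meant.

How it is judged:
By the outcome, as a careful person would: the job done as asked, in the order asked, and still so for the second after the job is handed in, with the robot touching nothing.
It also fails if it takes over 45 s, if anything falls off the work surface, if the arm or the gripper's body presses on something with over 40 N, if the wrist force passes 120 N, or if a joint passes its speed limit or range.

## Working session

There is one attempt and no reset: what is moved stays moved. The work goes in short steps, Python scripts to look and compute and a tool call to move; the robot and the scene stay as the last step left them, time stands still between calls to the robot, and variables do not carry over. Pictures are saved under pics/ and viewed, at most 10 in all, crops included, and the job is handed in when it is done.

Besides the shell and the picture viewer there is one more tool, called after ">>>" as name(argument=value, ...), one argument or row to a line, values as JSON. drive_tool: Moves the arm, as the interface text tells. Its arguments: {"type":"object","properties":{"deltas":{"type":"string"}},"required":["deltas"]}

```bash
mkdir -p pics; python3 - <<'E'
from rig import bot, imaging
import cv2,numpy as np
s=bot.read_state();print(s['time_s'],s['position'],s['force'],np.round(s['tcp_rot'],3).tolist())
for n in("scene","top"):
    cv2.imwrite(f"pics/{n}0.png",imaging.capture(n)[:,:,::-1]); m=imaging.camera_model(n);print(n,m['fx'],m['cx'],m['cy'],np.round(m['T'],3).tolist())
E
```

```text
0.0 [ 0.17556097 -0.59907224  0.22156142] [ 0.92630938 -0.76851127 -0.24282893] [[0.96, 0.281, -0.0], [0.281, -0.96, 0.002], [0.0, -0.002, -1.0]]
scene 427.4325814602858 275.2868246350682 219.31520282492735 [[-0.908, -0.215, 0.361, 0.2], [-0.42, 0.441, -0.793, 0.73], [0.012, -0.871, -0.49, 0.487], [0.0, 0.0, 0.0, 1.0]]
top 464.8776184403329 281.1063299713053 205.36882452916612 [[0.127, -0.969, 0.213, 0.359], [-0.992, -0.123, 0.032, 0.035], [-0.005, -0.216, -0.976, 0.931], [0.0, 0.0, 0.0, 1.0]]
```

View pics/scene0.png

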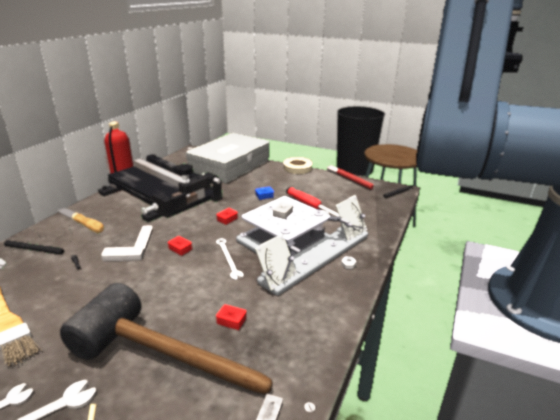

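View pics/top0.png

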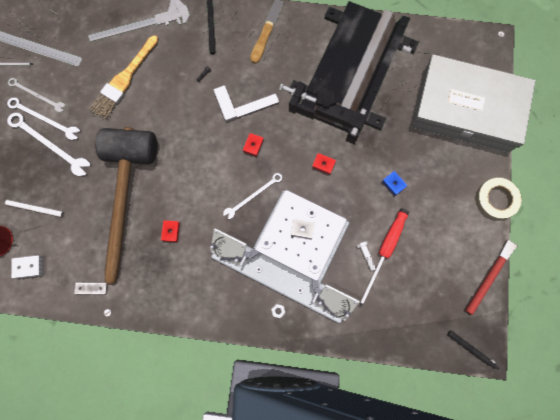

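The scene picture shows the plate at about (287,218), with both gauges at (277,258) and (350,215). The top picture shows the plate centred at (302,236), with gauges at (229,246) and (338,301), the nut at (278,311), the spanner at (253,195), the bolt at (366,255) and the driver at (385,255). Next I'll zoom in and check the wrist camera model.

```bash
python3 - <<'E'
from rig import bot, imaging
import cv2,numpy as np
a=cv2.imread("pics/top0.png")[180:330,200:370]; b=cv2.imread("pics/scene0.png")[190:295,230:380]
cv2.imwrite("pics/crop1.png",np.vstack([cv2.resize(a,(630,556),interpolation=cv2.INTER_CUBIC)]))
m=imaging.camera_model("wrist");s=bot.read_state()
T=np.eye(4);T[:3,:3]=s['tcp_rot'];T[:3,3]=s['position'];print(m['fx'],m['cx'],m['cy'],np.round(np.linalg.inv(T)@m['T'],3).tolist())
mt=imaging.camera_model("top")
def ray(m,u,v,z):
    d=m['T'][:3,:3]@[(u-m['cx'])/m['fx'],(v-m['cy'])/m['fy'],1];o=m['T'][:3,3];return o+d*(z-o[2])/d[2]
for p in [(288,192),(348,218),(318,280),(255,252)]:print(p,ray(mt,*p,.065))
E
```

```text
332.5477865507284 276.20800450697203 209.74624911635286 [[0.0, -0.962, -0.273, 0.074], [1.0, 0.0, -0.0, -0.0], [0.0, -0.273, 0.962, -0.162], [0.0, 0.0, 0.0, 1.0]]
(288, 192) [0.57612216 0.05381096 0.065     ]
(348, 218) [ 0.54003121 -0.06522667  0.065     ]
(318, 280) [ 0.41735962 -0.02164389  0.065     ]
(255, 252) [0.45385505 0.10062635 0.065     ]
```

View pics/crop1.png

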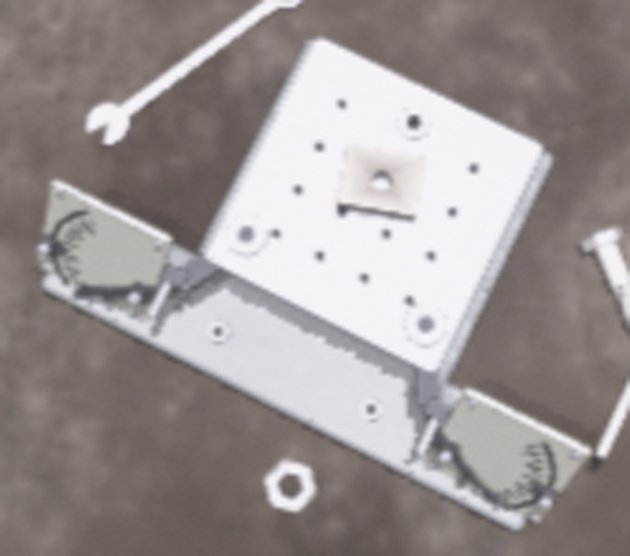

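The crop shows the left cap at (246,235) and the right cap at (427,325), which are top pixels (266.4,243.4) and (315.2,267.7). The gauges lie to either side and in front of the plate. With the tool at yaw ≈160° the wrist camera sits in front of the table and should see each gauge while pressing.

```bash
cat >h.py <<'E'
from rig import bot, imaging
import cv2,numpy as np
def ray(m,u,v,z):
    d=m['T'][:3,:3]@[(u-m['cx'])/m['fx'],(v-m['cy'])/m['fy'],1];o=m['T'][:3,3];return o+d*(z-o[2])/d[2]
E
python3 - <<'E'
from h import *
mt=imaging.camera_model("top")
L=ray(mt,266.4,243.4,.07);R=ray(mt,315.2,267.7,.07)
d=L-R;print(L,R,np.linalg.norm(d),np.degrees(np.arctan2(-d[0],d[1])))
E
```

```text
[0.47188803 0.08140607 0.07      ] [ 0.43863377 -0.01374319  0.07      ] 0.10079299239205194 -19.264305035225142
```

>>> drive_tool(
  deltas="0 40 30 20 0.14; 0 80 60 20 0.29; 0 120 90 20 0.43; 0 155 120 20 0.58; 0 185 155 20 0.72; 0 210 195 20 0.87; 0 230 240 20 1.01; 0 250 285 20 1.16; 0 265 330 20 1.3; 0 275 375 20 1.45; 0 285 420 20 1.59; 0 290 460 20 1.74",
)

```text
time_s: 1.3
position: [0.4658, -0.1375, 0.2423]
tcp_rot: [[-0.445, 0.896, -0.0], [0.896, 0.445, 0.001], [0.001, 0.0, -1.0]]
force: [0.1, 0.4, -0.2]
opening: 0.029
grasp_force: 0.0
```

>>> drive_tool(
  deltas="0 1 40 -10 0.14; 0 2 80 -20 0.28; 0 3 120 -30 0.42; 0 4 160 -50 0.56; 0 5 195 -70 0.7; 0 6 219 -92 0.775; 0 6 219 -92 0.775; 0 6 219 -92 0.775",
)

```text
time_s: 2.1
position: [0.4713, 0.0794, 0.1502]
tcp_rot: [[-0.942, 0.335, -0.001], [0.335, 0.942, -0.0], [0.001, -0.001, -1.0]]
force: [0.8, 0.8, -0.2]
opening: 0.006
grasp_force: 0.0
```

```bash
python3 - <<'E'
from h import *
s=bot.read_state();m=imaging.camera_model("wrist");print(s['position'],s['force'],s['tcp_rot'][:,0])
a=imaging.capture("wrist")[:,:,::-1];cv2.imwrite("pics/w1.png",a)
E
```

```text
[0.47126823 0.07939949 0.15015797] [ 0.80937678  0.76202301 -0.22309031] [-0.94236086  0.33459595  0.00124966]
```

View pics/w1.png

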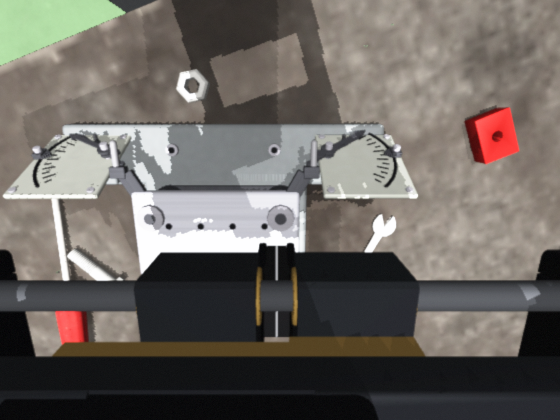

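The wrist view shows the left cap at (280,219) and the right cap at (150,218). The left gauge is at (365,165), the right gauge at (75,165), and the fingertips at (277,248).

```bash
python3 - <<'E'
from h import *
m=imaging.camera_model("wrist")
L=ray(m,280,219,.07);R=ray(m,150,218,.07)
d=L-R;print(L,R,np.linalg.norm(d),np.degrees(np.arctan2(-d[0],d[1])))
E
```

```text
[0.47376322 0.08127927 0.07      ] [ 0.43972661 -0.01186352  0.07      ] 0.09916688170554913 -20.07351732222193
```

>>> drive_tool(
  deltas="0 2 2 -25 0; 0 2 2 -50 0; 0 2 2 -68 0; 0 2 2 -74 0; 0 2 2 -74 0; 0 2 2 -74 0",
)

```text
time_s: 2.75
position: [0.4746, 0.0806, 0.0775]
tcp_rot: [[-0.942, 0.336, 0.002], [0.336, 0.942, -0.0], [-0.002, 0.0, -1.0]]
force: [0.0, 0.4, 0.7]
opening: 0.005
grasp_force: 0.0
```

```bash
python3 - <<'E'
from h import *
s=bot.read_state();m=imaging.camera_model("wrist");print(s['position'],s['force'])
a=imaging.capture("wrist")[:,:,::-1];cv2.imwrite("pics/w2full.png",a)
cv2.imwrite("pics/w2.png",cv2.resize(a[20:220,260:520],(780,600),interpolation=cv2.INTER_CUBIC))
E
```

```text
[0.47459762 0.08055556 0.07750428] [0.02994669 0.40917816 0.69449115]
```

View pics/w2.png

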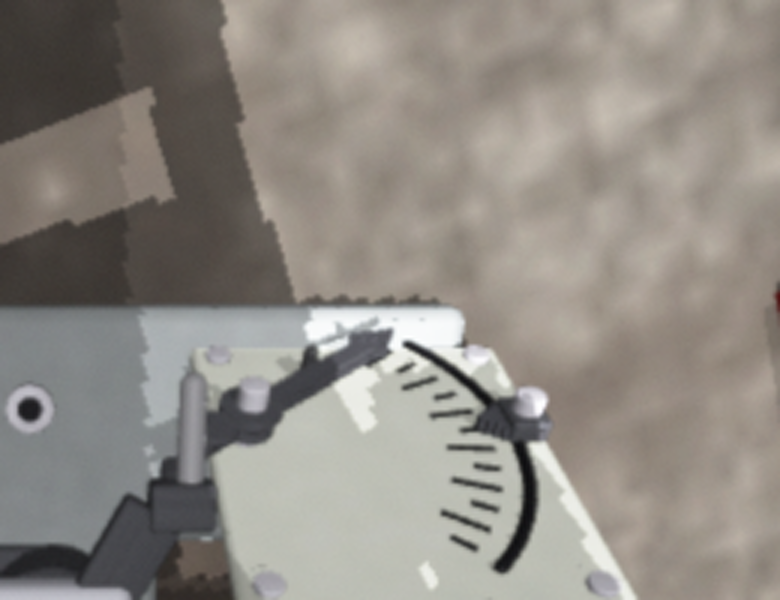

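The crop (3x, offset (260,20)) shows the left hand tip at (392,340) and the hub at about (250,410). The tab point is at (475,428) with its screw at (530,402). The face screws are at (218,354), (478,352), (268,583) and (602,583). I'll map this into the face plane.

```bash
cat >>h.py <<'E'
from scipy.optimize import brentq, least_squares
yaw=np.radians(-20)
X=np.array([np.cos(yaw),np.sin(yaw),0]);Y=np.array([-np.sin(yaw),np.cos(yaw),0]);Z=np.array([0,0,1.])
up=np.cos(.5)*Z+np.sin(.5)*X; n=-np.cos(.5)*X+np.sin(.5)*Z   # face axes
def face(m,uv,c):   # in-plane (Y,up) mm of pixel on plane n.p=c
    d=m['T'][:3,:3]@[(uv[0]-m['cx'])/m['fx'],(uv[1]-m['cy'])/m['fy'],1];o=m['T'][:3,3]
    p=o+d*(c-n@o)/(n@d);return np.array([Y@p,up@p])*1e3,p
E
python3 - <<'E'
from h import *
m=imaging.camera_model("wrist")
P=lambda u,v:(260+u/3,20+v/3)
sc=[P(218,354),P(478,352),P(268,583),P(602,583)]
def f(c):
    q=[face(m,s,c)[0] for s in sc]
    return (np.linalg.norm(q[2]-q[0])+np.linalg.norm(q[3]-q[1]))/2-(np.linalg.norm(q[1]-q[0])+np.linalg.norm(q[3]-q[2]))/2-13
for c in np.arange(-.5,-.3,.01):
    q=[face(m,s,c) for s in sc]; print(round(c,3),round(f(c),1),[np.round(a[0],1).tolist() for a in q],[round(a[1][2],4) for a in q])
E
```

```text
-0.5 23.5 [[335.7, -120.9], [486.3, -124.8], [335.9, 63.8], [484.4, 62.6]] [np.float64(-0.3458), np.float64(-0.3493), np.float64(-0.1837), np.float64(-0.1848)]
-0.49 22.3 [[332.5, -105.2], [478.4, -108.9], [332.8, 73.7], [476.5, 72.5]] [np.float64(-0.3272), np.float64(-0.3305), np.float64(-0.1702), np.float64(-0.1713)]
-0.48 21.1 [[329.4, -89.4], [470.5, -93.0], [329.6, 83.6], [468.7, 82.4]] [np.float64(-0.3086), np.float64(-0.3118), np.float64(-0.1568), np.float64(-0.1578)]
-0.47 20.0 [[326.3, -73.6], [462.6, -77.1], [326.5, 93.5], [460.8, 92.4]] [np.float64(-0.2899), np.float64(-0.293), np.float64(-0.1433), np.float64(-0.1443)]
-0.46 18.8 [[323.2, -57.8], [454.6, -61.2], [323.4, 103.4], [452.9, 102.3]] [np.float64(-0.2713), np.float64(-0.2743), np.float64(-0.1298), np.float64(-0.1308)]
-0.45 17.6 [[320.0, -42.0], [446.7, -45.3], [320.2, 113.3], [445.1, 112.2]] [np.float64(-0.2526), np.float64(-0.2555), np.float64(-0.1164), np.float64(-0.1173)]
-0.44 16.5 [[316.9, -26.3], [438.8, -29.4], [317.1, 123.1], [437.2, 122.1]] [np.float64(-0.234), np.float64(-0.2368), np.float64(-0.1029), n
[... 1368 characters left out ...]
4(-0.0662), np.float64(-0.068), np.float64(0.0184), np.float64(0.0178)]
-0.34 4.9 [[285.7, 131.5], [359.5, 129.6], [285.8, 222.1], [358.6, 221.4]] [np.float64(-0.0476), np.float64(-0.0493), np.float64(0.0319), np.float64(0.0313)]
-0.33 3.7 [[282.5, 147.3], [351.6, 145.5], [282.7, 231.9], [350.7, 231.4]] [np.float64(-0.0289), np.float64(-0.0305), np.float64(0.0453), np.float64(0.0448)]
-0.32 2.5 [[279.4, 163.1], [343.7, 161.4], [279.5, 241.8], [342.8, 241.3]] [np.float64(-0.0103), np.float64(-0.0118), np.float64(0.0588), np.float64(0.0583)]
-0.31 1.4 [[276.3, 178.9], [335.7, 177.3], [276.4, 251.7], [335.0, 251.2]] [np.float64(0.0083), np.float64(0.007), np.float64(0.0723), np.float64(0.0719)]
```

```bash
python3 - <<'E'
from h import *
m=imaging.camera_model("wrist")
P=lambda u,v:(260+u/3,20+v/3)
c=-.302
q=np.array([face(m,P(*s),c)[0] for s in [(405,343),(450,370),(490,403),(520,450),(533,495),(525,540),(500,570)]])
r=least_squares(lambda p:np.hypot(*(q-p[:2]).T)-p[2],[*q.mean(0)-[20,0],30]);C=r.x[:2];print(r.x,r.fun.round(2))
R=m['T'][:3,:3]
def px(yz,cc):
    p=Y*yz[0]/1e3+up*yz[1]/1e3+n*cc; d=R.T@(p-m['T'][:3,3]);return np.array([(m['fx']*d[0]/d[2]+m['cx']-260)*3,(m['fy']*d[1]/d[2]+m['cy']-20)*3])
for h in(0,.003,.006,.009):
    o=[px(C,c+h)]
    for k in [(392,340),(475,428),(530,402)]:
        d=face(m,P(*k),c+h)[0]-C;o+=[np.hypot(*d),np.arctan2(d[1],d[0])]
    print(h,np.round(np.hstack(o),2))
E
```

```text
[275.87982858 220.79662499  51.54866304] [ 0.11 -0.14  0.11 -0.31  0.16  0.36 -0.28]
0 [ 2.4708e+02  4.3825e+02  5.0600e+01 -7.7000e-01  4.4860e+01 -8.0000e-02
  5.9700e+01 -2.1000e-01]
0.003 [ 2.4939e+02  4.2547e+02  4.5860e+01 -7.2000e-01  4.2550e+01  1.0000e-02
  5.6470e+01 -1.5000e-01]
0.006 [ 2.5176e+02  4.1241e+02  4.1240e+01 -6.7000e-01  4.0640e+01  1.1000e-01
  5.3510e+01 -7.0000e-02]
0.009 [ 2.5418e+02  3.9905e+02  3.6790e+01 -5.9000e-01  3.9180e+01  2.2000e-01
  5.0860e+01  1.0000e-02]
```

```bash
cat >>h.py <<'E'
def hand(img,m,C,c,side=1,h=.0043):
    """angle of dark band in the face polar frame (outward = 0), radii 16..32 mm"""
    A=np.arange(-1.2,1.0,.01);Rr=np.arange(16,32,.5);g=cv2.cvtColor(img,cv2.COLOR_BGR2GRAY)
    yz=C+np.stack([side*np.cos(A)[:,None]*Rr,np.sin(A)[:,None]*Rr],-1)
    p=(yz[...,:1]*Y+yz[...,1:]*up)/1e3+n*(c+h);d=(p-m['T'][:3,3])@m['T'][:3,:3]
    u=(m['fx']*d[...,0]/d[...,2]+m['cx']).astype(np.float32);v=(m['fy']*d[...,1]/d[...,2]+m['cy']).astype(np.float32)
    b=(cv2.remap(g,u,v,cv2.INTER_LINEAR)<110).mean(1);return (A*b**2).sum()/(b**2).sum(),A[b>.6]
CL=np.array([275.88,220.80]);cL=-.302
def look(name,C,c,side=1):
    s=bot.read_state();m=imaging.camera_model("wrist");a=np.ascontiguousarray(imaging.capture("wrist")[:,:,::-1]);cv2.imwrite(name,a)
    w,r=hand(a,m,C,c,side);print("z",s['position'][2],"F",np.round(s['force'],1),"hand",round(w,3),r[[0,-1]] if len(r) else r)
E
python3 -c "
from h import *
m=imaging.camera_model('wrist');w,r=hand(cv2.imread('pics/w2full.png'),m,CL,cL);print(w,r,bot.read_state()['position'])"
```

```text
-0.8136131325097306 [-1.   -0.99 -0.98 -0.97 -0.96 -0.95 -0.94 -0.93 -0.92 -0.91 -0.9  -0.89
 -0.88 -0.87 -0.86 -0.85 -0.84 -0.83 -0.82 -0.81 -0.8  -0.79 -0.78 -0.77
 -0.76 -0.75 -0.74 -0.73 -0.72 -0.71 -0.7  -0.69 -0.68 -0.67] [0.47464013 0.08072475 0.07761659]
```

>>> drive_tool(
  deltas="0 -1 0 -4 0; 0 -1 0 -7 0; 0 -1 0 -9 0; 0 -1 0 -9 0; 0 -1 0 -9 0; 0 -1 0 -9 0",
)

```text
time_s: 3.4
position: [0.4727, 0.0814, 0.0678]
tcp_rot: [[-0.942, 0.335, 0.0], [0.335, 0.942, 0.0], [-0.0, 0.0, -1.0]]
force: [-0.4, 1.4, 4.9]
opening: 0.01
grasp_force: 2.4
```

```bash
python3 -c "
from h import *
look('pics/l1.png',CL,cL)"
```

```text
z 0.06778748754017927 F [-0.4  1.4  4.9] hand -0.679 [-0.87 -0.52]
```

>>> drive_tool(
  deltas="0 0 0 -1 0; 0 0 0 -2 0; 0 0 0 -2.5 0; 0 0 0 -2.5 0; 0 0 0 -2.5 0",
)

```text
time_s: 3.95
position: [0.4724, 0.0816, 0.0654]
tcp_rot: [[-0.942, 0.335, -0.0], [0.335, 0.942, 0.0], [0.0, 0.0, -1.0]]
force: [-1.3, 1.8, 6.9]
opening: 0.006
grasp_force: 3.7
```

```bash
python3 -c "
from h import *
look('pics/l2.png',CL,cL)
a=cv2.imread('pics/l2.png')
cv2.imwrite('pics/l2c.png',cv2.resize(a[80:220,310:480],(729,600),interpolation=cv2.INTER_CUBIC))"
```

```text
z 0.06537151442958604 F [-1.3  1.8  6.9] hand -0.434 [-0.63 -0.24]
```

View pics/l2c.png

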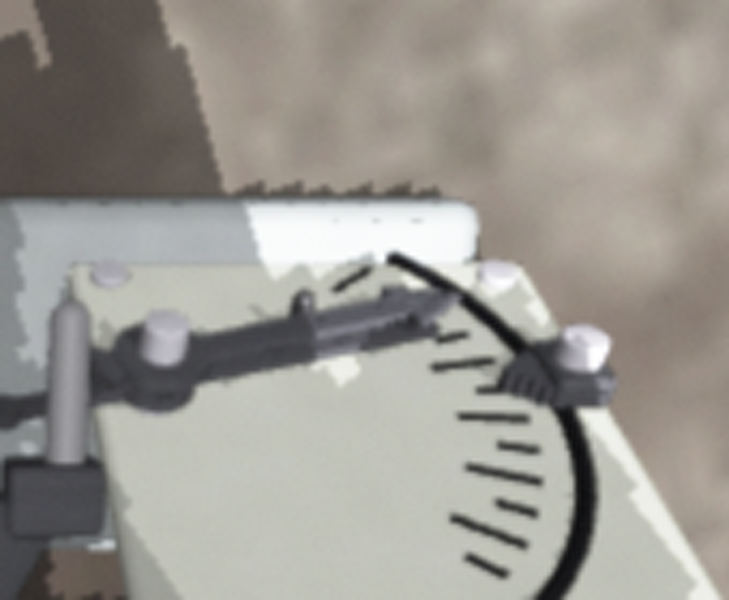

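The crop (4.286x, offset (310,80)) shows the hand tip at (462,294), the hub at about (156,368), and the tab point at (500,385) with its screw at (585,345). The hand is still short of the tab.

```bash
cat >>h.py <<'E'
def ang(m,uv,C,c,h,side=1):
    d=(face(m,uv,c+h)[0]-C)*[side,1];return np.round([np.hypot(*d),np.arctan2(d[1],d[0])],3)
E
python3 -c "
from h import *
m=imaging.camera_model('wrist');P=lambda u,v:(310+u/4.2857,80+v/4.2857)
for h in(0,.002,.0035,.0043,.005): print(h,[ang(m,P(*k),CL,cL,h) for k in [(462,294),(500,385),(585,345)]],face(m,P(156,368),cL+h)[0]-CL)
"
```

```text
0 [array([52.227, -0.493]), array([44.894, -0.094]), array([60.215, -0.218])] [ 1.04602079 -7.2990453 ]
0.002 [array([49.524, -0.455]), array([ 4.324e+01, -3.700e-02]), array([57.967, -0.178])] [ 0.34266488 -4.62966635]
0.0035 [array([47.55 , -0.423]), array([4.2098e+01, 9.0000e-03]), array([56.347, -0.145])] [-0.18485206 -2.62763213]
0.0043 [array([46.518, -0.405]), array([4.1527e+01, 3.4000e-02]), array([55.508, -0.127])] [-0.46619442 -1.55988055]
0.005 [array([45.628, -0.388]), array([41.049,  0.057]), array([54.788, -0.111])] [-0.71236899 -0.62559792]
```

>>> drive_tool(
  deltas="0 0 0 -1 0; 0 0 0 -1.8 0; 0 0 0 -1.8 0; 0 0 0 -1.8 0; 0 0 0 -1.8 0",
)

```text
time_s: 4.5
position: [0.4722, 0.0817, 0.0636]
tcp_rot: [[-0.942, 0.335, -0.0], [0.335, 0.942, 0.001], [0.001, 0.0, -1.0]]
force: [-1.2, 2.9, 8.3]
opening: 0.008
grasp_force: 4.2
```

```bash
python3 -c "
from h import *
look('pics/l3.png',CL,cL)
a=cv2.imread('pics/l3.png')
cv2.imwrite('pics/l3c.png',cv2.resize(a[110:200,340:460],(800,600),interpolation=cv2.INTER_CUBIC))"
```

```text
z 0.06364875913561441 F [-1.2  2.9  8.3] hand -0.215 [-0.36 -0.02]
```

View pics/l3c.png

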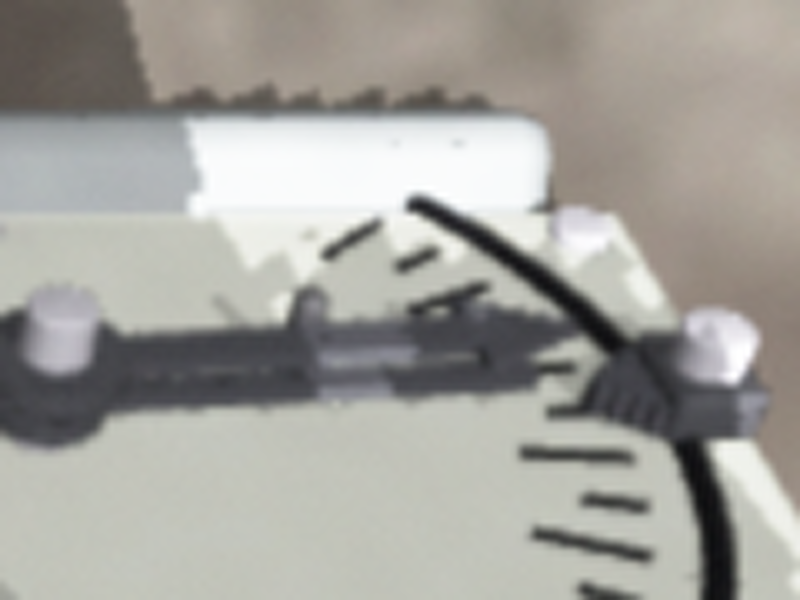

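The crop (6.667x, offset (340,110)) shows the hand tip at about (580,328) and the hub base at (43,372). The tab wedge has its apex near (585,402) and its screw at (718,340). I'll brighten the dark parts to tell the tab from its shadow.

```bash
python3 -c "
from h import *
a=cv2.imread('pics/l3.png')[148:180,400:460]
a=(np.clip(a/255./.62,0,1)**.6*255).astype(np.uint8)
cv2.imwrite('pics/l3d.png',cv2.resize(a,(780,416),interpolation=cv2.INTER_NEAREST))"
```

```text
(no output)
```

View pics/l3d.png

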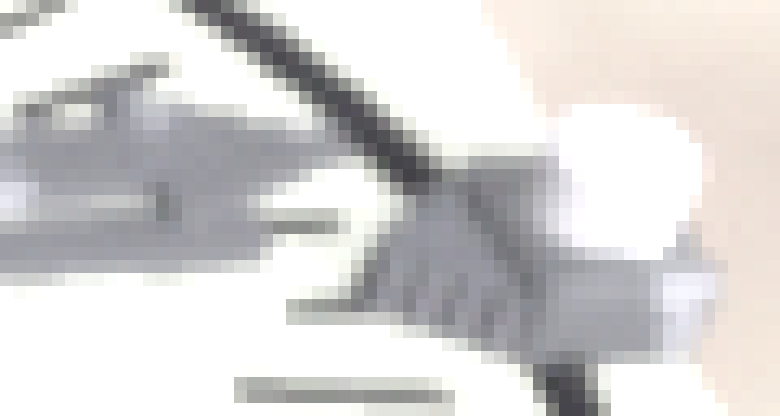

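The brightened crop (13x, offset (400,148)) shows the hand tip at (340,145), with its shadow offset by about (-70,+95). The tab wedge apex at (370,300) looks like the shadow of a raised point near (412,243). The screw head is at (630,180).

```bash
python3 -c "
from h import *
m=imaging.camera_model('wrist');P=lambda u,v:(400+u/13,148+v/13)
for h in(0,.002,.0033,.0055,.008): print(h,[ang(m,P(*k),CL,cL,h).tolist() for k in [(340,145),(370,300),(412,243),(630,180),(470,160)]])
M=m['T'];
for h in (.002,.0033,.005,.0077):
  for t in(-.2,-.1,0):
    p=(CL[0]+46*np.cos(t))/1e3*Y+(CL[1]+46*np.sin(t))/1e3*up+n*(cL+h);d=M[:3,:3].T@(p-M[:3,3]);print(h,t,np.round([(m['fx']*d[0]/d[2]+m['cx']-400)*13,(m['fy']*d[1]/d[2]+m['cy']-148)*13]))
# shadow direction: face pt of shadow tip minus hand tip
s=face(m,P(270,240),cL)[0];t=face(m,P(340,145),cL+.0055)[0];print(s-t)
"
```

```text
0 [[49.419, -0.304], [45.06, -0.085], [48.593, -0.161], [60.218, -0.207], [54.25, -0.256]]
0.002 [[47.167, -0.257], [43.418, -0.028], [46.695, -0.109], [57.987, -0.167], [52.016, -0.213]]
0.0033 [[45.763, -0.224], [42.431, 0.011], [45.532, -0.074], [56.591, -0.139], [50.62, -0.182]]
0.0055 [[43.509, -0.164], [40.917, 0.081], [43.702, -0.01], [54.334, -0.089], [48.374, -0.127]]
0.008 [[41.162, -0.088], [39.461, 0.167], [41.86, 0.069], [51.951, -0.027], [46.019, -0.058]]
0.002 -0.2 [349. 185.]
0.002 -0.1 [401. 250.]
0.002 0 [443. 319.]
0.0033 -0.2 [359. 160.]
0.0033 -0.1 [411. 225.]
0.0033 0 [454. 293.]
0.005 -0.2 [372. 127.]
0.005 -0.1 [425. 192.]
0.005 0 [468. 260.]
0.0077 -0.2 [394.  73.]
0.0077 -0.1 [447. 138.]
0.0077 0 [492. 206.]
[-0.94946337 -0.79516005]
```

>>> drive_tool(
  deltas="0 0 0 -0.3 0; 0 0 0 -0.6 0; 0 0 0 -0.6 0; 0 0 0 -0.6 0; 0 0 0 -0.6 0",
)

```text
time_s: 5.05
position: [0.4722, 0.0817, 0.0631]
tcp_rot: [[-0.942, 0.335, -0.0], [0.335, 0.942, 0.001], [0.001, 0.0, -1.0]]
force: [-2.5, 2.8, 9.5]
opening: 0.004
grasp_force: 4.5
```

```bash
python3 -c "
from h import *
look('pics/l4.png',CL,cL)"
```

```text
z 0.0631044280408687 F [-2.5  2.8  9.5] hand -0.144 [-0.29  0.05]
```

>>> drive_tool(
  deltas="0 0 0 2 0; 0 0 0 5 0; 0 0 0 9 0; 0 0 0 13 0; 0 0 0 13 0; 0 0 0 13 0",
)

```text
time_s: 5.7
position: [0.4726, 0.0811, 0.0756]
tcp_rot: [[-0.942, 0.335, -0.0], [0.335, 0.942, -0.0], [0.0, -0.0, -1.0]]
force: [0.0, -0.4, -0.8]
opening: 0.002
grasp_force: 0.0
```

```bash
python3 -c "
from h import *
look('pics/l5.png',CL,cL)"
```

```text
z 0.07557118782546066 F [ 0.  -0.4 -0.8] hand -0.521 [-0.97 -0.15]
```

>>> drive_tool(
  deltas="0 0 0 25 0; 0 -10 -30 30 0; 0 -22 -62 30 0; 0 -33 -94 30 0; 0 -33 -94 12 0; 0 -33 -94 1 0; 0 -33 -94 0 0; 0 -33 -94 0 0; 0 -33 -94 0 0",
)

```text
time_s: 6.65
position: [0.4399, -0.0127, 0.0759]
tcp_rot: [[-0.942, 0.335, 0.001], [0.335, 0.942, -0.0], [-0.001, 0.0, -1.0]]
force: [-0.3, 0.4, 0.9]
opening: 0.004
grasp_force: 0.0
```

```bash
python3 -c "
from h import *
s=bot.read_state();print(s['position'],s['force'])
b=imaging.capture('wrist')[:,:,::-1];cv2.imwrite('pics/r1.png',b);np.save('r1T.npy',imaging.camera_model('wrist')['T'])
a=cv2.imread('pics/l5.png')
f=lambda x,w:cv2.resize(x,(400,600 if 0 else 300),interpolation=cv2.INTER_CUBIC)
A=cv2.resize(a[110:200,340:460],(800,600)[:1]+(300,)) if 0 else None
L=cv2.resize(a[125:205,340:460],(800,533),interpolation=cv2.INTER_CUBIC)[:, :]
top=cv2.resize(a[130:205,340:460],(400,250),interpolation=cv2.INTER_CUBIC)
R=b[100:240,80:240]
out=np.zeros((600,800,3),np.uint8)
out[:,:500]=cv2.resize(b[110:230,80:180],(500,600),interpolation=cv2.INTER_CUBIC)
out[:300,500:]=cv2.resize(a[130:190,400:460],(300,300),interpolation=cv2.INTER_CUBIC)
out[300:,500:]=cv2.resize(b[110:220,170:280],(300,300),interpolation=cv2.INTER_CUBIC)
cv2.imwrite('pics/comp.png',out)"
```

```text
[ 0.43990681 -0.01266912  0.07590538] [-0.29693688  0.43188596  0.93948964]
```

View pics/comp.png

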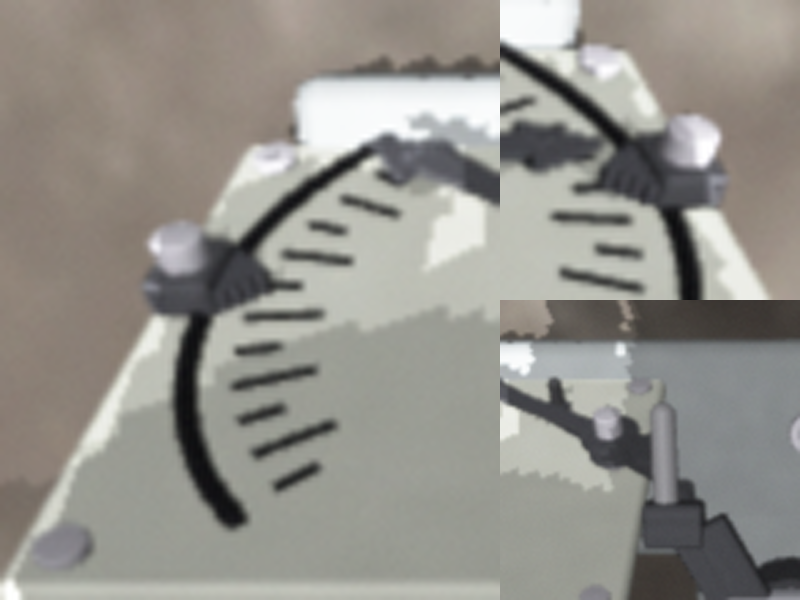

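The left panel (5x, offset (80,110)) shows the right gauge. Its hand tip is at (378,146), its tab wedge apex at (270,280) and its screw at (178,248). The top right panel (5x, offset (400,130)) shows the left hand left with its tip at (600,146), next to the tab point. I'll compute both.

```bash
python3 - <<'E'
from h import *
m=imaging.camera_model("wrist");P=lambda u,v:(80+u/5,110+v/5)
c=cL
q=np.array([face(m,P(*s),c)[0] for s in [(375,150),(320,180),(265,225),(225,275),(197,330),(185,385),(200,455),(235,522)]])
r=least_squares(lambda p:np.hypot(*(q-p[:2]).T)-p[2],[*q.mean(0)+[20,0],50]);C=r.x[:2];print(r.x,r.fun.round(2))
cap=(Y@[.4728,.0814,.07]*1e3,Y@[.4392,-.0128,.07]*1e3);print('dy',CL[0]-cap[0],C[0]-cap[1])
print('screws',[face(m,P(*s),c)[0].round(1)-C for s in[(272,157),(62,547)]], 'hub',face(m,(209.2,165),c+.005)[0]-C)
for h in(0,.002,.0033,.005,.0055,.008):print(h,[ang(m,P(*k),C,c,h,-1).tolist() for k in[(378,146),(270,280),(178,248)]])
# left final, camera then = now shifted by (+32.7,+93.8,-.3)mm
m2=dict(m);m2['T']=m['T'].copy();m2['T'][:3,3]+=[.0327,.0938,-.0003]
for h in(0,.0033,.005,.0055):print('L',h,[ang(m2,(400+u/5-100,130+v/5),CL,c,h).tolist() for u,v in[(600,146),(605,188),(692,140)]])
E
```

```text
[102.12305707 224.01682602  50.24317196] [-0.31  0.26  0.24 -0.04 -0.08  0.01 -0.33  0.25]
dy 37.68189690365091 -36.06412432798828
screws [array([-52.12305707, -28.41682602]), array([-51.52305707,  38.78317398])] hub [-0.47739633  1.82861551]
0 [[50.385, -0.665], [44.753, -0.074], [57.897, -0.161]]
0.002 [[47.459, -0.631], [43.238, -0.016], [55.918, -0.117]]
0.0033 [[45.592, -0.606], [42.337, 0.024], [54.693, -0.087]]
0.005 [[43.196, -0.57], [41.267, 0.079], [53.169, -0.046]]
0.0055 [[42.503, -0.559], [40.976, 0.096], [52.739, -0.033]]
0.008 [[39.125, -0.497], [39.703, 0.183], [50.72, 0.033]]
L 0 [[48.423, -0.234], [45.285, -0.067], [59.847, -0.212]]
L 0.0033 [[45.167, -0.147], [42.832, 0.031], [56.324, -0.142]]
L 0.005 [[43.636, -0.098], [41.744, 0.086], [54.627, -0.102]]
L 0.0055 [[43.207, -0.082], [41.448, 0.103], [54.145, -0.09]]
```

>>> drive_tool(
  deltas="0 -0.5 0 -4 0; 0 -0.5 0 -7 0; 0 -0.5 0 -9 0; 0 -0.5 0 -10.5 0; 0 -0.5 0 -10.5 0; 0 -0.5 0 -10.5 0; 0 -0.5 0 -10.5 0",
)

```text
time_s: 7.4
position: [0.4388, -0.0128, 0.0655]
tcp_rot: [[-0.942, 0.335, -0.0], [0.335, 0.942, -0.0], [0.0, -0.0, -1.0]]
force: [-1.9, 0.5, 7.3]
opening: 0.009
grasp_force: 3.1
```

```bash
echo "CR=np.array([102.12,223.5])">>h.py; python3 -c "
from h import *
look('pics/r2.png',CR,cL,-1)"
```

```text
z 0.06547152772451269 F [-1.9  0.5  7.3] hand -0.404 [-0.62 -0.22]
```

>>> drive_tool(
  deltas="0 0 0 -1 0; 0 0 0 -1.6 0; 0 0 0 -1.6 0; 0 0 0 -1.6 0; 0 0 0 -1.6 0",
)

```text
time_s: 7.95
position: [0.4386, -0.0127, 0.064]
tcp_rot: [[-0.942, 0.335, -0.001], [0.335, 0.942, -0.0], [0.001, -0.0, -1.0]]
force: [-1.7, -0.8, 7.8]
opening: 0.004
grasp_force: 4.1
```

```bash
python3 -c "
from h import *
look('pics/r3.png',CR,cL,-1)
a=cv2.imread('pics/r3.png')
cv2.imwrite('pics/r3c.png',cv2.resize(a[115:205,90:210],(800,600),interpolation=cv2.INTER_CUBIC))"
```

```text
z 0.06401263172085123 F [-1.7 -0.8  7.8] hand -0.253 [-0.47 -0.05]
```

View pics/r3c.png

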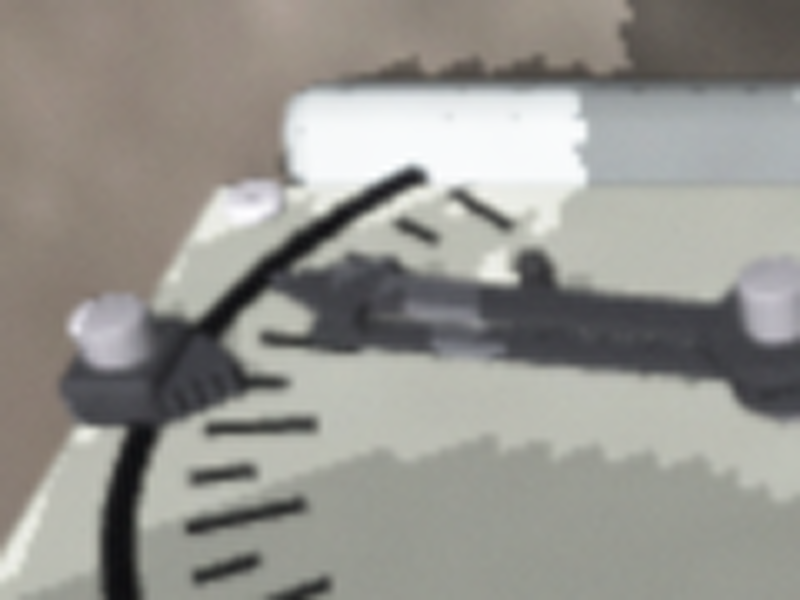

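The crop (6.667x, offset (90,115)) shows the right hand tip at (275,283). The tab apex is at (245,378), the screw at (110,330) and the hub base at about (780,345). The hand is still short of the tab.

```bash
python3 -c "
from h import *
m=imaging.camera_model('wrist');P=lambda u,v:(90+u/6.667,115+v/6.667)
q=np.array([face(m,P(*s),cL)[0] for s in [(420,175),(340,215),(265,270),(205,330),(145,425),(120,510),(122,590)]])
r=least_squares(lambda p:np.hypot(*(q-p[:2]).T)-p[2],[*CR,50]);print(r.x,r.fun.round(2))
for C in (CR,r.x[:2]):
  for h in(0,.002,.0033,.005,.0055,.008):print(h,[ang(m,P(*k),C,cL,h,-1).tolist() for k in[(275,283),(245,378),(110,330)]],face(m,P(780,345),cL+h)[0]-C)
"
```

```text
[100.26903849 223.08584674  48.62419443] [-0.2   0.24  0.1  -0.03 -0.16 -0.05  0.1 ]
0 [[48.622, -0.331], [44.403, -0.064], [58.136, -0.157]] [-2.1349759  -7.74752798]
0.002 [[46.374, -0.285], [42.869, -0.007], [56.111, -0.115]] [-1.45510317 -5.10830206]
0.0033 [[44.971, -0.252], [41.952, 0.032], [54.852, -0.085]] [-1.0131859  -3.39280522]
0.005 [[43.214, -0.206], [40.856, 0.086], [53.279, -0.045]] [-0.43529408 -1.14946319]
0.0055 [[42.715, -0.192], [40.558, 0.103], [52.833, -0.033]] [-0.2653259  -0.48965671]
0.008 [[40.361, -0.116], [39.235, 0.188], [50.729, 0.031]] [0.58451501 2.80937569]
0 [[46.737, -0.336], [42.53, -0.057], [56.244, -0.155]] [-0.28401439 -7.33337472]
0.002 [[44.481, -0.287], [41.018, 0.003], [54.226, -0.111]] [ 0.39585834 -4.6941488 ]
0.0033 [[43.075, -0.253], [40.119, 0.044], [52.973, -0.081]] [ 0.83777561 -2.97865195]
0.005 [[41.317, -0.205], [39.052, 0.101], [51.412, -0.039]] [ 1.41566743 -0.73530992]
0.0055 [[40.819, -0.191], [38.764, 0.118], [50.971, -0.026]] [ 1.58563561 -0.07550344]
0.008 [[38.475, -0.111], [37.502, 0.209], [48.894, 0.041]] [2.43547652 3.22352895]
```

>>> drive_tool(
  deltas="0 0 0 -0.5 0; 0 0 0 -1 0; 0 0 0 -1 0; 0 0 0 -1 0; 0 0 0 -1 0",
)

```text
time_s: 8.5
position: [0.4386, -0.0127, 0.0631]
tcp_rot: [[-0.942, 0.335, -0.001], [0.335, 0.942, -0.0], [0.001, -0.0, -1.0]]
force: [-2.2, -0.5, 8.3]
opening: 0.006
grasp_force: 4.4
```

```bash
python3 -c "
from h import *
look('pics/r4.png',CR,cL,-1)"
```

```text
z 0.06307487841046149 F [-2.2 -0.5  8.3] hand -0.112 [-0.34  0.09]
```

>>> drive_tool(
  deltas="0 0 0 2 0; 0 0 0 5 0; 0 0 0 9 0; 0 0 0 12.5 0; 0 0 0 12.5 0; 0 0 0 12.5 0",
)

```text
time_s: 9.15
position: [0.4391, -0.0128, 0.075]
tcp_rot: [[-0.942, 0.335, -0.0], [0.335, 0.942, -0.0], [0.0, -0.0, -1.0]]
force: [-0.6, 0.4, -0.5]
opening: 0.005
grasp_force: 0.0
```

```bash
python3 -c "
from h import *
look('pics/r5.png',CR,cL,-1)
for f,s in (('l5',np.s_[150:174,404:450]),('r5',np.s_[150:174,100:156])):
    g=cv2.imread('pics/%s.png'%f,0)[s]; g=g if f=='l5' else g[:,::-1]
    print(f);[print(''.join(' .:+#@'[min(5,max(0,(190-int(x))//24))] for x in r)) for r in g]"
```

```text
z 0.07502688094826229 F [-0.6  0.4 -0.5] hand -0.482 [-0.93 -0.12]
l5
##+.    .#@@@@#.            .:::::::::::::::::
:.       .+@@@@#.           .:::::::::::::::::
          .+@@@@#:          .:::::::::::::::::
.           :@@@@#:          ...     .::::::::
++:....:.    .#@@@#:..       ..       .:::::::
@###++###:    .#@@@@+:.     .:.        .::::::
@@@@@@@@#+::.  :@@@@@+:::::+++.         ::::::
@@#@@@@@@###++++#@@@@@#####@#+:         .:::::
@@@@@##@@@@@@###++@@@@@@@@@@#+:.        .:::::
@@@@#@@@@@@@@###+:+@@@@@@@@@#+:.        ::::::
@@@@@@@@@@@####+:.+@@@@@@@@@#::.       .::::::
#@@@@@@####@@@#:.:#@@@@@@@@@#+..       :::::::
#@@@@###+:+++::::#@@@@@@@@@@@#+.      :+::::::
.####+::.  ....:#@@@@@@@@@@@@@#++::. :+++:::::
 .:::.       ..+@@@@@@@@@@@@@@@#####+++++:::::
              .+@@@@@@@@@@@@@@#######+::::::::
           :::+@@@@@@@@@@@@@@########+..::::::
          :#@@@@@#@@@@@@@@@@@########+:++:::::
          .+++:::++##@@@@@@@@########+::::::::
                 ....+##@@@@@########+::::::::
                      .:###@@@@@#####+::::::::
                        ...#@@@@@++:...::::
[... 768 characters left out ...]
     .::::::::::
######@@@@@#@###@##+.  .:#@@@@@@@@#+:.       :::::::::::
::::+#@@@@###+:::..    .+#@@@@@@@@#+:.      .:::::::::::
 ....+####++:.        .+#@@@@@@@@@#+:.      :+::::::::::
    ..::+:.         .:+#@@@@@@@@@@@#+.     :+++:::::::::
       .           ..+@@@@@@@@@@@@@##++:::+###+:::::::::
                .::++#@@@@@@@@@@@@@@##########++::::::::
               :##@@@@@@@@@@@@@@@@@#########+:::::::::::
               :++:::#@#@@@@@@@@@@@#########+:::::::::::
                     :++#@@@@@@@@@@###########++::::::::
                       .:+#@@@@@@@@@##########+:::::::::
                          .++#@@@@@@#########++:::::::::
           :+::::::.....    .:##@@@@@@######++::::::::::
```

Both hands now stand in the same place against their tabs: the tip is within about 0.03 rad of the point, as measured. I'll retreat and hand in.

>>> drive_tool(
  deltas="0 0 0 20 0; 0 0 0 50 0; 0 0 0 90 0; 0 0 0 120 0; 0 0 0 120 0; 0 0 0 120 0; 0 0 0 120 0",
)

```text
time_s: 9.9
position: [0.438, -0.0125, 0.1939]
tcp_rot: [[-0.942, 0.335, -0.003], [0.335, 0.942, 0.001], [0.003, -0.0, -1.0]]
force: [0.1, 0.2, -0.2]
opening: 0.001
grasp_force: 0.0
```

```bash
python3 -c "
from rig import bot
print(bot.read_state()['position'],bot.hand_in())"
```

```text
the job is handed in; nothing more can be done
[ 0.43804875 -0.01248467  0.19394511] None
```

I pressed and released both front corners, leaving each drag hand at its set tab (within about 0.03 rad by my image measurements), and handed the job in at about 10 s; no verdict came back.

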